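# Serve a dipped biscotto with the sprung tongs

## Robot

A 6-joint arm with a two-finger parallel gripper is mounted at the origin on a cart in front of the work surface, level with it; the furniture and walls round the work are solid. World frame = base frame: x ahead of the robot, y to its left, z up, the work surface at z = 0. Lengths are in m, angles in rad, forces in N, time in s.
With the tool pointing down it reaches from about 0.375 to 0.9 m from the base axis. Payload 3.1 kg.
Tool frame: the origin (TCP) lies between the finger pads; the fingertips stand 11 mm ahead of it and the grasp point (between the pads) lies 8 mm behind it; z points along the fingers, y is the line along which they close (so a half turn about z gives the same grasp; the last joint's range is limited). The gripper opens to 87 mm and grips with 3 to 60 N. Pads are 19 mm wide; open, the fingers measure 117 mm over their backs; the gripper's body (75 mm by 190 mm) begins 51 mm behind the grasp point.
Start: joints at [-1.456, 0.527, 1.433, -0, 1.181, -0.178], TCP at [0.18, -0.598, 0.203] pointing down, gripper open.
Joint ranges: [-3.08, 3.08], [-0.75, 2.2], [0.22, 2.44], [-1.43, 4.57], [0, 2.65], [-2.85, 2.85]. Speed limits (rad/s): [2.79, 2.79, 3.14, 3.14, 3.14, 3.14].

## Interface

Orientations are given as a unit quaternion [w, x, y, z].
In Python, from workcell import status, eyes, close_job gives the robot as it stands. The module is installed in compiled form; this text tells all that it offers.
- The arm moves only by the shell command python3 -m inch 'ROWS' [OPENING] [FORCE]. ROWS is JSON, a list of rows, each a list of 6 numbers: the shift along the tool's x, y, z in m, then the turn, a rotation vector about the tool's x, y, z in rad. A call has 1 to 10 rows; each row shifts and turns the commanded pose from where the row before left it, along the tool's axes as they then stand; what a row does not reach is not made up. A row lasts 1/8 s, in which the tool goes at most 62.5 mm and 10.7 degrees, less where a joint would pass 70% of its speed; a pose out of reach is approached as far as the arm can. A call is refused whole if a number of a shift passes 0.0625 or a number of a turn 0.188, either way. A call with a gripper value outside its range is refused whole. OPENING is the closure, from 0 (fully open) to 1 (shut), set as the call begins (- or left out, the last holds). The fingers move at their own pace and stop on an object; FORCE is the grip in N (left out, the last holds). Time passes only in rows, so rows that do not move let the fingers close. It gives the time, the measured TCP pose, the force, the opening and the grip force at its end, in the units of the state.
- status.read_state(): the state, without advancing time (a new reading comes with each control period).
- eyes.get_image(name): name is "scene" or "top" or "wrist"; returns (picture, depth): 420x560x3 uint8, red, green, blue; 420x560 float32, m along the optical axis (not along the pixel's ray), 0 where there is no reading.
- eyes.get_calibration(name): a dict with "fov_y" (degrees; the focal length in pixels is half the picture's height over the tangent of half this angle, whatever the lens; pixels are square), "cx", "cy" (the principal point, pixels), "rvec" (rotation vector, rad) and "tvec" (3), from world to camera coordinates, as OpenCV has them; the wrist camera has in their place "T_tool_cam" (4x4, takes a point from camera to tool coordinates, whose origin is the TCP and whose axes are the flange's). Camera axes: x right, y down, z forward; pixel columns grow to the right and rows downward; lengths in m; the calibration is good to about 2 mm. A picture is of the moment at which its call begins: read the wrist's pose just before it. get_calibration takes no time and is no camera call.
- close_job(): hands the job in; it is judged then, once.
The state is a dict: "time_s": time; "joint_pos": joint angles; "joint_velocities": joint speeds; "tau": joint torques, N m; "tool_pos": TCP position; "orientation": TCP orientation; "force": force on the tool from outside, world axes, zero at the start; "wrist_torque": the same for the moment, N m; "finger_gap": finger opening in m; "grasp_force": force on a finger pad.
Only numpy, scipy, OpenCV 4.12 (cv2) and the standard library are available. Lean on these libraries where they do the work, as an engineer would, in place of code of your own. Each camera call takes 0.05 s, during which the arm holds its last target. There are 200 camera calls.

## Task

Serve the chocolate-dipped biscotto: pick it up from the round wooden board with the sprung serving tongs, set it down gently in the middle of the white saucer and let go of it, then lay the tongs back down lengthwise in the middle of their metal rest. Biscotti are handled with the tongs only, never with the gripper's own fingers, and the plain biscotto stays where it lies.

Things in the scene. Friction and masses are not known exactly. Their poses are not given: they have to be found in the camera images.
- tongs_grip (a point): Sprung steel serving tongs, black ribbed sleeves, red tips, 190 mm long, 24 mm high, 0.12 kg, lying with the two arms side by side, so squeezed sideways. Point midway between the sleeves (46 mm long), 12 mm above the underside; x to the tips, y across (as the arms close), z up. Outer width here: 49 mm open, 35 mm closed on a biscotto (sleeves then parallel). They balance near here
- tongs_left (a joint): angle of the tongs' left arm about the hinge, rad: 0 sprung fully open, about 0.09 closed on a biscotto, 0.15 fully squeezed; the right arm mirrors it. The spring yields from about 3 N on each sleeve and takes 6 N at a biscotto's width. Squeezed to about 44 mm over the sleeves the tongs hang firmly between gripper pads with the tips still some 43 mm apart
- biscotto_choc_mid (a point): centre of the chocolate-dipped biscotto, a hard biscuit bar 88 mm long, 26 mm wide and 26 mm high (40 g), lying on the round board, its one half dark brown. x along its length towards the dark end, y across it, z up; its underside is 13 mm below this point
- biscotto_plain_mid (a point): centre of the plain pale biscotto of the same size and axes, lying beside the other, about 60 mm from it, on the same board
- biscotto_choc: the chocolate-dipped biscotto's body, origin at the centre of its underside, 13 mm below biscotto_choc_mid
- tongs: the tongs' body, origin on the hinge axis at the underside, 75 mm behind and 12 mm below tongs_grip; x to the tips
- board: round wooden serving board, 150 mm across, 16 mm thick, fixed; origin at the centre of its underside on the worktop
- saucer: white saucer, 142 mm across, empty, loose on the worktop; origin at the centre of its underside. What lies on it rests 6 mm above the worktop; its rim looks 12 mm high
- tong_tray: flat metal rest for the tongs, 200 mm long (its x), 84 mm wide (its y), fixed; origin at the centre of its underside, the tongs lie on its flat sheet 4 mm above the worktop, between two rolled ends 10 mm high. As found the tongs lie lengthwise in its middle with the tips to its +x end (tongs_grip about 3 mm behind its centre)
- tongs_tips (a point): point midway between the two red tip pads (each 36 mm long along the tongs, 22 mm high from 1 to 23 mm above the underside), 81 mm ahead of tongs_grip, 12 mm above the underside. Gap between the pads: 55 mm open, 26 mm on a biscotto, 8 mm fully squeezed; the tips move 2.1 times as far as the sleeves. Outside, the pads stand 6 to 8 mm wider on each side
- biscotto_plain: the plain biscotto's body, origin at the centre of its underside, 13 mm below biscotto_plain_mid
- machine_front (a point): middle of the front face of the big fixed espresso machine, at worktop level. The face runs 383 mm to each side along y, with a 38 mm gap under it; behind it drip tray and rim are up to 140 mm high, two black portafilter handles 210 to 260 mm high reach out to the face, a wide head starts 340 mm up. Only the saucer is before it; other clutter is 110 mm or more beyond the board and rest centres

How it is judged:
On the way, in this order (a step that is already met when the one before it is completed fails the run):
1. the chocolate-dipped biscotto is lifted at least 20 mm clear of the board, gripped by the squeezed tongs (z of biscotto_choc_mid in the frame of board above 0.049 m and contact force between tongs and biscotto_choc above 0.5 N and value of joint tongs_left above 0.05 rad), for 0.2 s.
2. the tongs have let go of it on the saucer (horizontal distance between biscotto_choc_mid and saucer below 0.025 m and z of biscotto_choc_mid in the frame of saucer below 0.026 m and contact force between tongs and biscotto_choc below 0.1 N), for 0.2 s.
At the end, for the whole second after the job is handed in: The chocolate-dipped biscotto lies flat on the saucer, its centre within 25 mm of the saucer's centre, at rest; the tongs lie on their rest, still, the point between the sleeves within 30 mm of the rest's centre and the tongs within 0.35 rad of its length, either way round (horizontal distance between biscotto_choc_mid and saucer below 0.025 m and z of biscotto_choc_mid in the frame of saucer between 0.012 and 0.026 m and linear speed of each of biscotto_choc, tongs below 0.02 m/s and horizontal distance between tongs_grip and tong_tray below 0.03 m and z of tongs_grip in the frame of tong_tray below 0.025 m and angle between the x axis of tongs and the x axis of tong_tray, either way round below 0.35 rad); the robot touches nothing.
It fails at once if the robot touches a biscotto with its own fingers or arm (contact force between any of the fingers, the arm and biscotto_choc above 0.5 N or contact force between any of the fingers, the arm and biscotto_plain above 0.5 N).
It fails at once if the plain biscotto is shifted by more than 20 mm (distance of biscotto_plain_mid from where it was at the start of the episode above 0.02 m).
It fails at once if the chocolate-dipped biscotto is dropped from more than about 25 mm (contact force between tongs and biscotto_choc below 0.05 N and linear speed of biscotto_choc above 0.7 m/s).
It also fails if it takes over 69 s, if anything falls off the work surface, if the arm or the gripper's body presses on something with over 40 N, if the wrist force passes 120 N, or if a joint passes its speed limit or range.

## Working session

There is one attempt and no reset: what is moved stays moved. The work goes in short steps, Python scripts to look and compute and a shell command to move; the robot and the scene stay as the last step left them, time stands still between calls to the robot, and variables do not carry over. Pictures are saved under pics/ and viewed, at most 11 in all, crops included, and the job is handed in when it is done.

```bash
mkdir -p pics; cat > h.py <<'E'
import numpy as np, cv2
from workcell import status, eyes
from scipy.spatial.transform import Rotation as R
def cam(n, st=None):
    c=eyes.get_calibration(n); f=210/np.tan(np.radians(c["fov_y"])/2)
    if n=="wrist":
        st=st or status.read_state(); q=st["orientation"]
        T=np.eye(4); T[:3,:3]=R.from_quat([q[1],q[2],q[3],q[0]]).as_matrix(); T[:3,3]=st["tool_pos"]
        M=T@np.array(c["T_tool_cam"]); return f,c["cx"],c["cy"],M[:3,:3],M[:3,3]
    Rw=R.from_rotvec(np.ravel(c["rvec"])).as_matrix(); return f,c["cx"],c["cy"],Rw.T,-Rw.T@np.ravel(c["tvec"])
def plane(C,uv,z):
    f,cx,cy,Rm,o=C; uv=np.atleast_2d(uv).astype(float)
    d=np.c_[(uv[:,0]-cx)/f,(uv[:,1]-cy)/f,np.ones(len(uv))]@Rm.T
    return o+d*((z-o[2])/d[:,2])[:,None]
def cloud(C,depth):
    f,cx,cy,Rm,o=C; v,u=np.mgrid[:420,:560]
    return np.dstack([(u-cx)/f*depth,(v-cy)/f*depth,depth])@Rm.T+o
def shot(n,name):
    C=cam(n); p,d=eyes.get_image(n); cv2.imwrite(f"pics/{name}.png",p[:,:,::-1]); np.savez(f"{name}.npz",p=p,d=d)
    return C,p,d
E
python3 - <<'E'
from h import *
for n in("top","scene","wrist"):
    C,p,d=shot(n,n+"0"); print(n,C, eyes.get_calibration(n))
a=[cv2.imread(f"pics/{n}0.png") for n in("top","scene")]
print(status.read_state())
E
```

```text
top (np.float64(428.22798115525933), 285.55807922017374, 206.80192385966802, array([[-0.0199221 , -0.9803615 ,  0.19619997],
       [-0.99979849,  0.02001926, -0.00148815],
       [-0.00246885, -0.19619008, -0.98056278]]), array([0.31613492, 0.0814407 , 1.23382759])) {'fov_y': 52.24601664007771, 'cx': 285.55807922017374, 'cy': 206.80192385966802, 'rvec': array([ 2.09591016, -2.13861263,  0.2092335 ]), 'tvec': array([0.0907685 , 0.55036086, 1.14794094])}
scene (np.float64(440.98269013697103), 280.5897266376444, 218.4916929242905, array([[-0.82016936, -0.3106662 ,  0.48042557],
       [-0.57190351,  0.42204755, -0.70342181],
       [ 0.01576695, -0.85168209, -0.52382156]]), array([0.0056581 , 0.86188193, 0.62398993])) {'fov_y': 50.928436121154654, 'cx': 280.5897266376444, 'cy': 218.4916929242905, 'rvec': array([ 0.76670993, -2.4029254 ,  1.35095686]), 'tvec': array([0.48771548, 0.16944367, 0.93040763])}
wrist (np.float64(354.74221041357146), 280.19272900910266, 209.74700877955217, array([[ 0.28777482, -0.92073794, -0.26349059],
       [-0.95769698, -0.27708915, -0.07770519],
       [-0
[... 539 characters left out ...]
5, 'joint_pos': array([-1.45651629e+00,  5.28255790e-01,  1.43358621e+00,  3.01034673e-05,
        1.18135908e+00, -1.78496892e-01]), 'joint_velocities': array([-0.00087608, -0.0029449 , -0.00486136, -0.00018785,  0.00077049,
       -0.00127743]), 'tau': array([ 5.38245222e-04, -4.40429699e+01, -1.76842511e+01,  6.32986659e-02,
        5.52438386e-02, -8.67768790e-05]), 'tool_pos': array([ 0.18035577, -0.59781999,  0.20230142]), 'orientation': array([-8.03347688e-04,  9.89304845e-01,  1.45860471e-01,  3.97303806e-05]), 'force': array([ 0.55204824, -0.27128304,  0.15610145]), 'wrist_torque': array([-0.03493052,  0.04347454, -0.00572012]), 'grasp_force': 0.0, 'finger_gap': 0.08708895925432948}
```

View pics/top0.png

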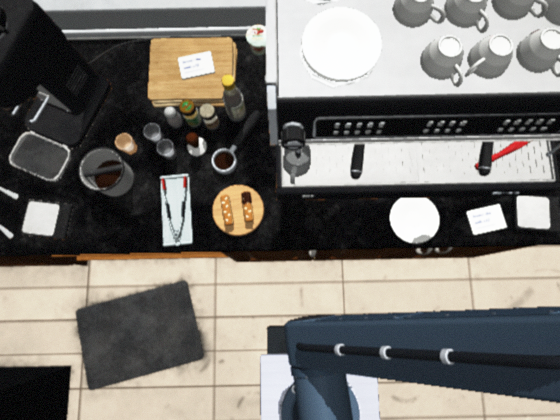

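View pics/scene0.png

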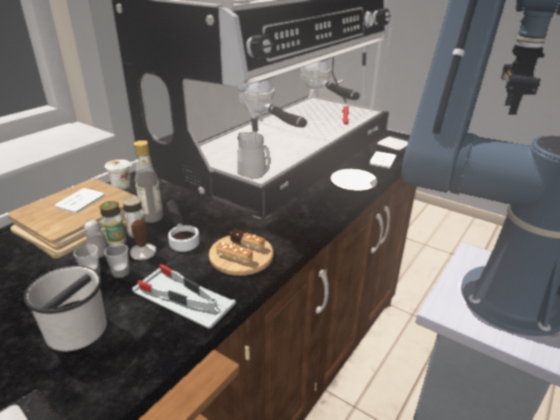

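The top view shows the tongs on the tray at about (175,210), tips up at (165/185,182). The board is at (238,210), with the plain biscotto at (227,208) and the choc one at (247,207), dark end up. The saucer is at (414,220), just before the machine. In the scene view the tongs are at (185,290), the board at (241,253) and the saucer at (353,179).

```bash
cat > coarse.py <<'E'
from h import *
C=cam("top"); z=np.load("top0.npz"); p=z["p"]; d=z["d"]; X=cloud(C,d)
hsv=cv2.cvtColor(p,cv2.COLOR_RGB2HSV)
def comp(m,box,name,zz,n=1):
    u0,v0,u1,v1=box; k=np.zeros(m.shape,np.uint8); k[v0:v1,u0:u1]=m[v0:v1,u0:u1]*255
    cs=sorted(cv2.findContours(k,cv2.RETR_EXTERNAL,cv2.CHAIN_APPROX_NONE)[0],key=cv2.contourArea)[::-1][:n]
    for c in cs:
        w=plane(C,c[:,0,:],zz)[:,:2].astype(np.float32); r=cv2.minAreaRect(w); e=cv2.minEnclosingCircle(w)
        print(name,np.round(r[0],4),np.round(r[1],3),round(r[2],1),"box",np.round(cv2.boxPoints(r),3).tolist(),"circ",np.round(e[0],4),round(e[1],4))
H,S,V=[hsv[...,i].astype(int) for i in range(3)]
comp((V>150)&(S<60),(380,190,450,250),"saucer",.010)
comp((V>110)&(S<110),(150,165,200,255),"tray",.004)
comp((S>60)&(V>90),(205,180,270,240),"board",.016)
comp(((H<8)|(H>172))&(S>130)&(V>80),(150,165,200,200),"red",.024,2)
comp((S>50)&(V<75),(235,182,262,212),"dark",.042,1)
for u,v in((414,220),(175,200),(227,208),(247,215),(238,190),(215,210)): print(u,v,np.round(X[v,u],4))
# machine face at low height
for u in(310,360,450,500):
    print(u,[np.round(X[v,u],3).tolist() for v in range(176,200,4)])
E
python3 coarse.py
```

```text
saucer [ 0.5151 -0.2919] [0.145 0.129] 88.8 box [[0.4490000009536743, -0.3630000054836273], [0.578000009059906, -0.3659999966621399], [0.5809999704360962, -0.22100000083446503], [0.4519999921321869, -0.21799999475479126]] circ [ 0.5207 -0.2921] 0.0728
tray [0.5626 0.4009] [0.213 0.088] 4.6 box [[0.453000009059906, 0.4359999895095825], [0.46000000834465027, 0.3490000069141388], [0.671999990940094, 0.3659999966621399], [0.6650000214576721, 0.453000009059906]] circ [0.5626 0.4021] 0.112
board [0.5556 0.2191] [0.148 0.151] 89.5 box [[0.4790000021457672, 0.1459999978542328], [0.6299999952316284, 0.14399999380111694], [0.6320000290870667, 0.2919999957084656], [0.48100000619888306, 0.2939999997615814]] circ [0.5556 0.2191] 0.0763
red [0.6335 0.4344] [0.031 0.006] 9.8 box [[0.6179999709129333, 0.4350000023841858], [0.6190000176429749, 0.42899999022483826], [0.6489999890327454, 0.4339999854564667], [0.6480000019073486, 0.4399999976158142]] circ [0.6333 0.4354] 0.0156
red [0.6396 0.3714] [0.027 0.006] 1.5 box [[0.6259999871253967, 0.37400001287460327], [0.6259999871253967, 0.36800000071525574]
[... 413 characters left out ...]
[0.5544 0.2457 0.0428]
247 215 [0.5339 0.1895 0.0382]
238 190 [0.6126 0.2175 0.0167]
215 210 [0.5542 0.2839 0.0178]
310 [[0.623, 0.012, 0.118], [0.611, 0.013, 0.122], [0.599, 0.013, 0.125], [0.587, 0.014, 0.126], [0.577, 0.014, 0.125], [0.572, 0.013, 0.1]]
360 [[0.618, -0.121, 0.124], [0.609, -0.122, 0.118], [0.596, -0.12, 0.125], [0.587, -0.121, 0.118], [0.574, -0.119, 0.125], [0.574, -0.127, 0.078]]
450 [[0.613, -0.363, 0.124], [0.602, -0.361, 0.124], [0.592, -0.362, 0.12], [0.58, -0.359, 0.124], [0.575, -0.367, 0.101], [0.574, -0.385, 0.054]]
500 [[0.611, -0.497, 0.123], [0.599, -0.493, 0.127], [0.588, -0.493, 0.124], [0.577, -0.492, 0.125], [0.573, -0.505, 0.097], [0.582, -0.551, 0.004]]
```

```bash
python3 - <<'E'
import cv2
i=cv2.imread("pics/top0.png")[160:260,140:280]
cv2.imwrite("pics/crop0.png",cv2.resize(i,(784,560),interpolation=cv2.INTER_CUBIC))
E
```

```text
(no output)
```

View pics/crop0.png

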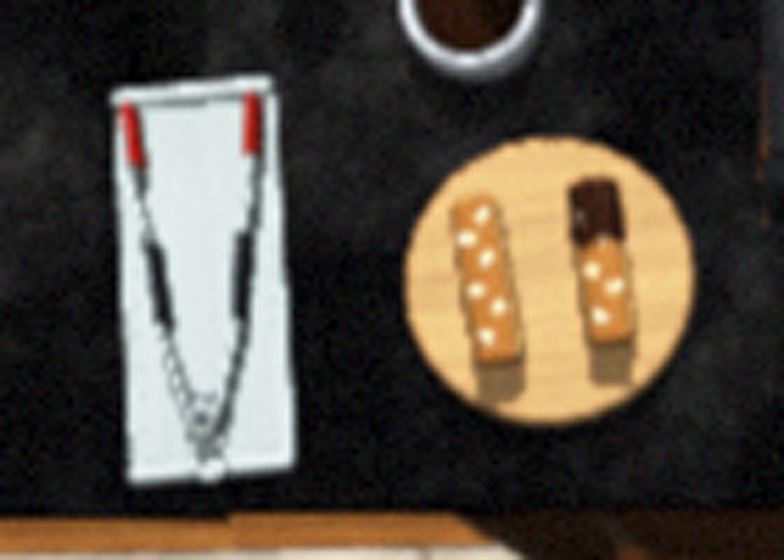

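The crop shows the tongs on the tray with tips at (130,135) and (252,125). The plain biscotto is at (483,280), and the choc one at (600,260) has its dark end toward +x. The measured sizes agree with those given (board 150, tips 63 apart over pad centres), so I'm moving to hover.

```bash
cat > plan.py <<'E'
import sys; from h import *
# usage: plan.py x y z yaw : shifts in current tool axes, and turn
st=status.read_state(); q=st["orientation"]; Rm=R.from_quat([q[1],q[2],q[3],q[0]]); p=np.array(st["tool_pos"])
yaw=np.arctan2(Rm.as_matrix()[1,0],Rm.as_matrix()[0,0])
print("t",round(st["time_s"],2),"pos",np.round(p,4),"yaw",round(yaw,4),"gap",round(st["finger_gap"],4),"gf",round(st["grasp_force"],2),"F",np.round(st["force"],1),"j",np.round(st["joint_pos"],2))
if len(sys.argv)>4:
    x,y,z,w=map(float,sys.argv[1:5]); T=R.from_matrix([[np.cos(w),np.sin(w),0],[np.sin(w),-np.cos(w),0],[0,0,-1]])
    d=np.array([x,y,z])-p
    print("turn",np.round((Rm.inv()*T).as_rotvec(),4),"shift before turn",np.round(Rm.inv().apply(d),4),"shift after turn",np.round(T.inv().apply(d),4))
E
python3 -m inch '[[0,0,0,0,0,0.105],[0,0,0,0,0,0.105],[0.033,-0.035,0,0,0,0],[0.033,-0.035,0,0,0,0],[0.033,-0.035,0,0,0,0],[0.033,-0.035,0,0,0,0],[0.033,-0.035,0,0,0,0],[0.033,-0.035,0,0,0,0],[0.033,-0.035,0,0,0,0],[0.033,-0.035,0,0,0,0]]' 0
python3 plan.py .43 .2 .2 .08
```

```text
time_s: 1.4
tool_pos: [0.4211, -0.2961, 0.2029]
orientation: [-0.0, 0.999, 0.041, -0.0]
force: [0.3, 0.3, 0.3]
finger_gap: 0.0871
grasp_force: 0.0
t 1.4 pos [ 0.4211 -0.2961  0.2029] yaw 0.0826 gap 0.0871 gf 0.0 F [0.3 0.3 0.3] j [-0.83  0.38  1.71  0.    1.06  0.66]
turn [-0.0001  0.0001  0.0026] shift before turn [ 0.0498 -0.4937  0.003 ] shift after turn [ 0.0485 -0.4938  0.0029]
```

```bash
python3 -m inch '[[0.005,-0.05,0,0,0,0],[0.005,-0.05,0,0,0,0],[0.005,-0.05,0,0,0,0],[0.005,-0.05,0,0,0,0],[0.005,-0.05,0,0,0,0],[0.005,-0.05,0,0,0,0],[0.005,-0.05,0,0,0,0],[0.005,-0.05,0,0,0,0],[0.005,-0.05,0,0,0,0],[0.005,-0.05,0,0,0,0]]'
python3 plan.py .54 .39 .2 .08
python3 -m inch '[[0.031,-0.045,0,0,0,0],[0.031,-0.045,0,0,0,0],[0.031,-0.045,0,0,0,0],[0.031,-0.045,0,0,0,0],[0,0,0,0,0,0],[0,0,0,0,0,0]]'
python3 plan.py .54 .39 .2 .08
python3 - <<'E'
from h import *
shot("wrist","w1")
E
```

```text
time_s: 2.65
tool_pos: [0.4286, 0.2066, 0.203]
orientation: [0.0, 0.999, 0.041, 0.0]
force: [-0.3, -0.5, -0.5]
finger_gap: 0.0867
grasp_force: 0.0
t 2.65 pos [0.4286 0.2066 0.203 ] yaw 0.083 gap 0.0867 gf 0.0 F [-0.3 -0.5 -0.5] j [ 0.21  0.33  1.8  -0.    1.02  1.7 ]
turn [ 0.0001 -0.0002  0.003 ] shift before turn [ 0.1262 -0.1735  0.003 ] shift after turn [ 0.1257 -0.1739  0.003 ]
time_s: 3.4
tool_pos: [0.5365, 0.3939, 0.2021]
orientation: [0.001, 0.999, 0.042, -0.001]
force: [-0.1, 0.3, -0.9]
finger_gap: 0.0867
grasp_force: 0.0
t 3.4 pos [0.5365 0.3939 0.2021] yaw 0.0832 gap 0.0867 gf 0.0 F [-0.1  0.3 -0.9] j [ 0.47  0.59  1.32 -0.    1.24  1.95]
turn [0.0014 0.0024 0.0032] shift before turn [0.0032 0.0042 0.0021] shift after turn [0.0032 0.0042 0.0021]
```

View pics/w1.png

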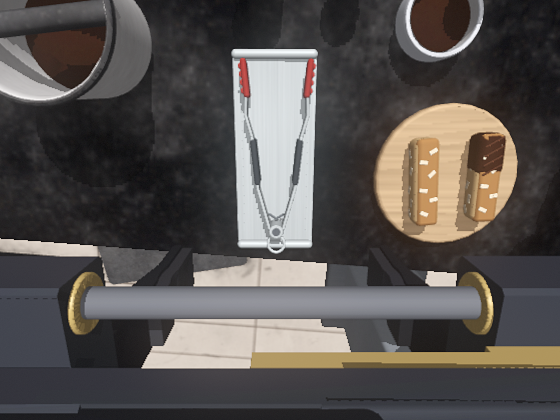

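The wrist view shows the tongs at (275,150), with red pads at (244,78) and (310,77), sleeves at (254,162) and (297,162), and the hinge at (276,233). The plain biscotto is at (425,181) and the choc one at (486,177). I'll measure them from here.

```bash
cat > fine.py <<'E'
from h import *
C=cam("wrist"); z=np.load("w1.npz"); p=z["p"]; X=cloud(C,z["d"])
hsv=cv2.cvtColor(p,cv2.COLOR_RGB2HSV); H,S,V=[hsv[...,i].astype(int) for i in range(3)]
def comp(m,box,name,zz,n=1):
    u0,v0,u1,v1=box; k=np.zeros(m.shape,np.uint8); k[v0:v1,u0:u1]=m[v0:v1,u0:u1]*255
    k=cv2.morphologyEx(k,cv2.MORPH_CLOSE,np.ones((3,3)))
    out=[]
    for c in sorted(cv2.findContours(k,cv2.RETR_EXTERNAL,cv2.CHAIN_APPROX_NONE)[0],key=cv2.contourArea)[::-1][:n]:
        w=plane(C,c[:,0,:],zz)[:,:2].astype(np.float32); r=cv2.minAreaRect(w); b=cv2.boxPoints(r)
        e=b[1]-b[0],b[2]-b[1]; L=max(e,key=np.linalg.norm); a=np.degrees(np.arctan(L[1]/L[0])) 
        mk=np.zeros(k.shape,np.uint8); cv2.drawContours(mk,[c],-1,255,-1); zs=X[mk>0][:,2]
        print(name,"uv",c[:,0].mean(0).round(),"ctr",np.round(r[0],4),"size",np.round(sorted(r[1]),4),"yaw",round(a,1),"z med/95",np.round([np.median(zs),np.percentile(zs,95)],4)); out.append(r[0])
    return np.array(out)
red=comp(((H<8)|(H>172))&(S>130)&(V>80),(230,50,325,110),"red",.028,2)
blk=comp((V<80),(246,130,308,190),"sleeve",.028,2)
for c in(blk,red): print("mid",c.mean(0))
d=red.mean(0)-blk.mean(0); print("yaw tongs",np.degrees(np.arctan2(d[1],d[0])),"len",np.linalg.norm(d))
comp((V>120)&(S<70),(225,45,320,252),"tray",.004)
comp((S>50)&(V>60),(365,95,525,250),"board",.016)
k=(S>120)|(V<70)
comp(k,(409,128,442,232),"plain",.042); comp(k,(464,125,508,224),"choc",.042)
# biscuits from the depth: top faces
def top(box,name):
    u0,v0,u1,v1=box; P=X[v0:v1,u0:u1].reshape(-1,3); P=P[(P[:,2]>.036)&(P[:,2]<.05)]
    r=cv2.minAreaRect(P[:,:2].astype(np.float32)); b=cv2.boxPoints(r);L=max((b[1]-b[0],b[2]-b[1]),key=np.linalg.norm)
    print(name,"depth ctr",np.round(r[0],4),np.round(r[1],4),"yaw",np.degrees(np.arctan(L[1]/L[0])).round(1),"z",np.median(P[:,2]).round(4))
top((400,120,448,240),"plain"); top((455,118,518,235),"choc")
E
python3 fine.py
```

```text
red uv [244.  77.] ctr [0.6369 0.4364] size [0.0077 0.034 ] yaw 9.6 z med/95 [0.0269 0.0286]
red uv [309.  78.] ctr [0.6416 0.3745] size [0.0069 0.0332] yaw -1.0 z med/95 [0.0272 0.0287]
sleeve uv [295. 160.] ctr [0.5628 0.381 ] size [0.0012 0.0405] yaw -1.4 z med/95 [0.0214 0.0272]
sleeve uv [255. 140.] ctr [0.5796 0.4218] size [0. 0.] yaw nan z med/95 [0.0285 0.0285]
mid [0.57118478 0.40139934]
mid [0.63922489 0.40544595]
yaw tongs 3.4035890115907717 len 0.0681603299758605
tray uv [274. 146.] ctr [0.5602 0.4012] size [0.0852 0.2147] yaw 4.7 z med/95 [0.0051 0.0276]
board uv [445. 175.] ctr [0.5579 0.2222] size [0.1499 0.1535] yaw 73.5 z med/95 [0.0173 0.0441]
plain uv [427. 183.] ctr [0.553  0.2503] size [0.0214 0.0872] yaw 10.0 z med/95 [0.0431 0.0446]
choc uv [490. 186.] ctr [0.5601 0.1907] size [0.0361 0.0964] yaw 16.5 z med/95 [0.043  0.0452]
plain depth ctr [0.5529 0.2499] [0.0877 0.0246] yaw 9.6 z 0.0428
choc depth ctr [0.562  0.1905] [0.0891 0.0265] yaw 7.7 z 0.043fine.py:10: RuntimeWarning: invalid value encountered in scalar divide
  e=b[1]-b[0],b[2]-b[1]; L=max(e,key=np.linalg.norm); a=np.degrees(np.arctan(L[1]/L[0]))
```

Everything agrees with the given sizes: red pads 62 apart, biscotti 60 apart, heights within 1–2 mm. That puts the tongs grip at (0.558, 0.400) with yaw 0.08, and the choc biscotto at (0.562, 0.1905) with yaw 0.134.

```bash
python3 plan.py .558 .400 .018 .08
python3 -m inch '[[0.021,-0.004,0.02,0,0,0],[0,0,0.04,0,0,0],[0,0,0.04,0,0,0],[0,0,0.03,0,0,0],[0,0,0.02,0,0,0],[0,0,0,0,0,0],[0,0,0,0,0,0]]'
python3 plan.py .558 .400 .018 .08
```

```text
t 3.45 pos [0.5364 0.3935 0.2024] yaw 0.0825 gap 0.0871 gf 0.0 F [-0.3  0.1  0.4] j [ 0.47  0.59  1.32 -0.    1.24  1.95]
turn [0.0012 0.0022 0.0025] shift before turn [ 0.0225 -0.005   0.1844] shift after turn [ 0.022  -0.0048  0.1844]
time_s: 4.32
tool_pos: [0.5591, 0.4005, 0.0545]
orientation: [-0.0, 0.999, 0.041, 0.001]
force: [0.5, -0.6, 0.5]
finger_gap: 0.087
grasp_force: 0.0
t 4.33 pos [0.5591 0.4005 0.0545] yaw 0.0825 gap 0.087 gf 0.0 F [ 0.5 -0.6  0.5] j [0.46 0.78 1.37 0.   0.98 1.95]
turn [-0.0009 -0.0023  0.0025] shift before turn [-0.0012  0.0004  0.0365] shift after turn [-0.0011  0.0004  0.0365]
```

```bash
python3 -m inch '[[-0.001,0,0.015,0,0,0],[0,0,0.013,0,0,0],[0,0,0.008,0,0,0],[0,0,0,0,0,0]]'
python3 plan.py .558 .400 .018 .08
python3 -m inch '[[0,0,0,0,0,0],[0,0,0,0,0,0],[0,0,0,0,0,0],[0,0,0,0,0,0],[0,0,0,0,0,0],[0,0,0,0,0,0]]' 0.494 20
python3 plan.py
```

```text
time_s: 4.82
tool_pos: [0.5563, 0.3998, 0.0158]
orientation: [0.0, 0.999, 0.041, -0.001]
force: [-1.1, 0.5, -0.1]
finger_gap: 0.0871
grasp_force: 0.0
t 4.83 pos [0.5563 0.3998 0.0158] yaw 0.0828 gap 0.0871 gf 0.0 F [-1.1  0.5 -0.1] j [0.46 0.83 1.39 0.   0.92 1.95]
turn [0.0009 0.0022 0.0028] shift before turn [ 0.0017 -0.     -0.0023] shift after turn [ 0.0017 -0.     -0.0022]
time_s: 5.58
tool_pos: [0.5572, 0.4002, 0.0171]
orientation: [-0.0, 0.999, 0.041, 0.0]
force: [-1.3, -1.6, -0.0]
finger_gap: 0.045
grasp_force: 0.0
t 5.58 pos [0.5572 0.4002 0.0171] yaw 0.0828 gap 0.045 gf 0.0 F [-1.3 -1.6 -0. ] j [0.46 0.83 1.39 0.   0.92 1.95]
```

```bash
python3 -m inch '[[0,0,0,0,0,0],[0,0,0,0,0,0]]' 0.494 20
python3 -m inch '[[0,0,0,0,0,0],[0,0,0,0,0,0]]' 0.51 20
python3 - <<'E'
from h import *
C,p,d=shot("wrist","w2")
s,ps,_=shot("scene","s2")
c=cv2.resize(ps[230:350,100:260],(400,300)); q=cv2.resize(p[100:420],(400,230))
m=np.zeros((600,560,3),np.uint8); m[:420]=p; a=cv2.resize(ps[250:330,120:240],(270,180)); m[420:600,:270]=a
cv2.imwrite("pics/m2.png",m[:,:,::-1])
E
```

```text
time_s: 5.82
tool_pos: [0.5571, 0.4002, 0.017]
orientation: [0.0, 0.999, 0.041, -0.0]
force: [0.6, -0.3, -0.6]
finger_gap: 0.0441
grasp_force: 0.0
time_s: 6.08
tool_pos: [0.5571, 0.4002, 0.017]
orientation: [-0.0, 0.999, 0.041, -0.0]
force: [0.4, -1.1, 1.0]
finger_gap: 0.0429
grasp_force: 0.0
```

View pics/m2.png

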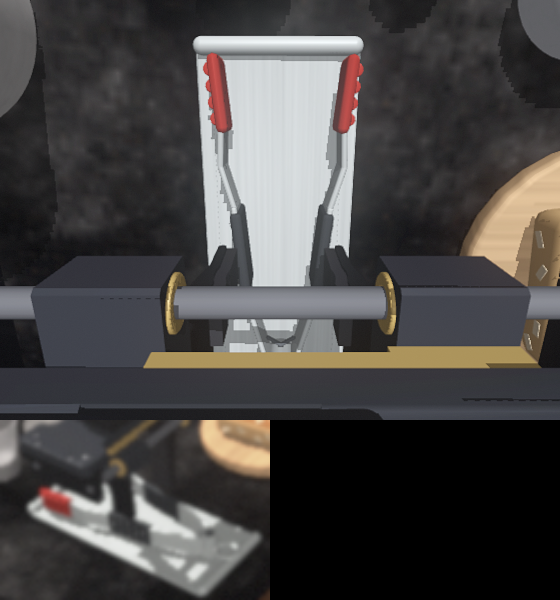

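The wrist view shows the sleeves between the finger pads, at about (240,250) and (325,250), with the red pads at (218,95) and (347,95). The reported grip force is still 0, so I'll check how far the tips have closed.

```bash
cat > tips.py <<'E'
import sys; from h import *
def tips(C,p,zz,box=(150,30,420,150)):
    hsv=cv2.cvtColor(p,cv2.COLOR_RGB2HSV); H,S,V=[hsv[...,i].astype(int) for i in range(3)]
    k=np.zeros(H.shape,np.uint8); u0,v0,u1,v1=box
    k[v0:v1,u0:u1]=((((H<8)|(H>172))&(S>140)&(V>70))*255)[v0:v1,u0:u1]
    cs=sorted(cv2.findContours(k,cv2.RETR_EXTERNAL,cv2.CHAIN_APPROX_NONE)[0],key=cv2.contourArea)[::-1][:2]
    W=[plane(C,c[:,0],zz)[:,:2].astype(np.float32) for c in cs]; r=[cv2.minAreaRect(w) for w in W]
    for a,c in zip(r,cs): 
        b=cv2.boxPoints(a);L=max((b[1]-b[0],b[2]-b[1]),key=np.linalg.norm); print("pad",np.round(a[0],4),np.round(sorted(a[1]),4),"yaw",round(np.arctan(L[1]/L[0]),3),"uv",c[:,0].mean(0).round())
    a,b=np.array(r[0][0]),np.array(r[1][0]); print("mid",np.round((a+b)/2,4),"sep",np.linalg.norm(a-b).round(4))
if __name__=="__main__":
    n=sys.argv[1]; C=cam("wrist"); tips(C,np.load(n+".npz")["p"],float(sys.argv[2]))
E
python3 tips.py w2 .027
```

```text
pad [0.6419 0.3743] [0.0072 0.0339] yaw 0.007 uv [350.  92.]
pad [0.6374 0.4374] [0.0069 0.0334] yaw 0.165 uv [215.  92.]
mid [0.6396 0.4059] sep 0.0633
```

```bash
python3 -m inch '[[0,0,0,0,0,0],[0,0,0,0,0,0]]' 0.53 20
python3 - <<'E'
from h import *
shot("wrist","w3")
E
python3 tips.py w3 .027; python3 plan.py
```

```text
time_s: 6.42
tool_pos: [0.5571, 0.4002, 0.0171]
orientation: [-0.0, 0.999, 0.041, 0.0]
force: [-0.5, 0.6, 0.2]
finger_gap: 0.0413
grasp_force: 0.0
pad [0.6419 0.3742] [0.0072 0.0339] yaw 0.004 uv [350.  92.]
pad [0.6376 0.4374] [0.0069 0.033 ] yaw 0.159 uv [215.  92.]
mid [0.6398 0.4058] sep 0.0633
t 6.47 pos [0.5571 0.4002 0.017 ] yaw 0.0828 gap 0.0411 gf 0.0 F [-0.  -0.  -0.1] j [ 0.46  0.83  1.39 -0.    0.92  1.95]
```

```bash
python3 - <<'E'
from h import *
z=np.load("w3.npz"); p=z["p"][180:370,180:400]
cv2.imwrite("pics/c3.png",cv2.resize(p,(690,596),interpolation=cv2.INTER_CUBIC)[:,:,::-1])
C=cam("wrist"); X=cloud(C,z["d"])
for v in (215,230,245,260,275):
    print(v,[(u,*(np.round(X[v,u],3)*1000).astype(int)) for u in range(205,365,6)])
E
```

```text
215 [(205, np.int64(569), np.int64(445), np.int64(1)), (211, np.int64(571), np.int64(441), np.int64(4)), (217, np.int64(571), np.int64(438), np.int64(5)), (223, np.int64(571), np.int64(434), np.int64(4)), (229, np.int64(572), np.int64(431), np.int64(4)), (235, np.int64(579), np.int64(425), np.int64(28)), (241, np.int64(579), np.int64(422), np.int64(26)), (247, np.int64(573), np.int64(421), np.int64(4)), (253, np.int64(573), np.int64(417), np.int64(3)), (259, np.int64(573), np.int64(414), np.int64(4)), (265, np.int64(574), np.int64(410), np.int64(6)), (271, np.int64(574), np.int64(407), np.int64(4)), (277, np.int64(574), np.int64(403), np.int64(3)), (283, np.int64(574), np.int64(400), np.int64(4)), (289, np.int64(575), np.int64(397), np.int64(5)), (295, np.int64(575), np.int64(393), np.int64(4)), (301, np.int64(575), np.int64(390), np.int64(4)), (307, np.int64(575), np.int64(386), np.int64(5)), (313, np.int64(575), np.int64(383), np.int64(4)), (319, np.int64(579), np.int64(381), np.int64(15)), (325, np.int64(583), np.int64(380), np.int64(29)), (331, np.int64(583), np.int64(377), np.in
[... 5021 characters left out ...]
p.int64(536), np.int64(397), np.int64(4)), (289, np.int64(537), np.int64(393), np.int64(4)), (295, np.int64(537), np.int64(390), np.int64(5)), (301, np.int64(537), np.int64(386), np.int64(4)), (307, np.int64(538), np.int64(382), np.int64(4)), (313, np.int64(548), np.int64(382), np.int64(25)), (319, np.int64(550), np.int64(379), np.int64(29)), (325, np.int64(561), np.int64(380), np.int64(50)), (331, np.int64(568), np.int64(380), np.int64(64)), (337, np.int64(569), np.int64(378), np.int64(67)), (343, np.int64(569), np.int64(375), np.int64(66)), (349, np.int64(571), np.int64(374), np.int64(71)), (355, np.int64(572), np.int64(372), np.int64(70)), (361, np.int64(539), np.int64(349), np.int64(1))]
```

View pics/c3.png

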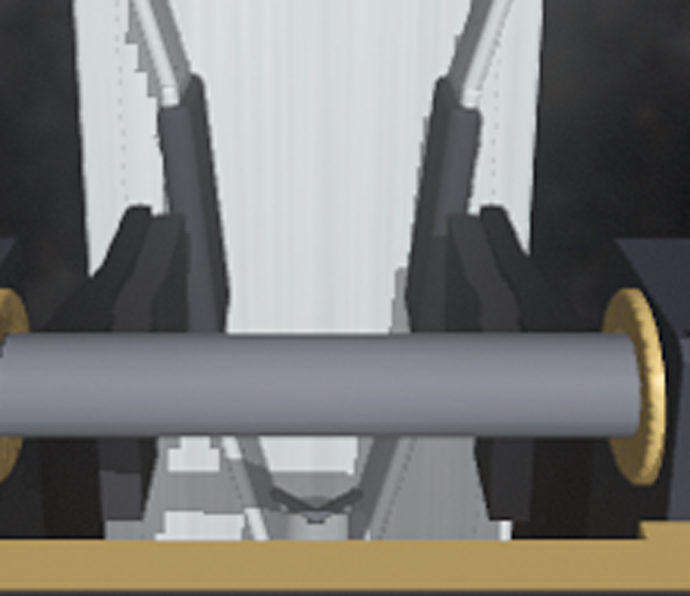

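The crop shows the finger ends (at about crop (150,210) and (480,210)) with tray visible right below them. By depth, the fingertips are at z≈0.036, above the 0.028 sleeve tops, so they closed over the tongs without touching. I'll measure the tip offset before going lower.

```bash
cat > ftip.py <<'E'
import sys; from h import *
n=sys.argv[1]; C=cam("wrist"); X=cloud(C,np.load(n+".npz")["d"]); st=status.read_state(); t=np.array(st["tool_pos"])
for side in(0,1):
    P=[]
    for v in range(225,285):
        for u in (range(170,250) if side==0 else range(312,390)):
            q=X[v,u]
            if .03<q[2]-t[2]+.017<.06 and abs(q[0]-t[0])<.02 : P.append((q[2],u,v,q[0],q[1]))
    P.sort(); print([(round(a*1000),u,v,round(x*1000),round(y*1000)) for a,u,v,x,y in P[:60:6]])
E
python3 ftip.py w3
python3 -m inch '[[0,0,0,0,0,0],[0,0,0,0,0,0],[0,0,0,0,0,0],[0,0,0,0,0,0]]' 0.25 20
python3 - <<'E'
from h import *
shot("wrist","w4")
E
python3 ftip.py w4; python3 plan.py
```

```text
[(36, 221, 245, 566, 430), (37, 239, 265, 556, 421), (38, 234, 248, 565, 424), (38, 232, 248, 566, 425), (38, 236, 249, 565, 423), (39, 239, 267, 556, 421), (39, 221, 247, 566, 430), (39, 239, 270, 555, 420), (39, 239, 280, 549, 420), (39, 230, 249, 566, 425)]
[(31, 320, 274, 552, 379), (37, 334, 245, 571, 375), (38, 327, 248, 569, 378), (38, 332, 248, 570, 376), (38, 338, 245, 571, 373), (39, 322, 275, 555, 379), (39, 322, 273, 556, 379), (39, 323, 249, 569, 380), (39, 333, 247, 571, 376), (40, 332, 249, 570, 376)]
time_s: 6.98
tool_pos: [0.5571, 0.4002, 0.0171]
orientation: [-0.0, 0.999, 0.041, -0.0]
force: [-0.1, -0.5, 0.4]
finger_gap: 0.064
grasp_force: 0.0
[(30, 242, 258, 557, 420), (37, 198, 245, 565, 441), (37, 202, 245, 566, 439), (38, 212, 248, 565, 434), (38, 215, 252, 563, 433), (38, 201, 246, 565, 440), (38, 213, 248, 565, 434), (38, 215, 263, 557, 433), (39, 216, 275, 551, 432), (39, 216, 273, 552, 432)]
[(30, 319, 273, 552, 380), (36, 350, 248, 570, 367), (37, 346, 251, 568, 369), (37, 346, 250, 569, 369), (38, 346, 252, 568, 369), (38, 346, 253, 567, 369), (38, 345, 268, 560, 368), (39, 356, 249, 570, 364), (39, 361, 245, 573, 362), (39, 359, 246, 572, 363)]
t 7.03 pos [0.5571 0.4002 0.0171] yaw 0.0828 gap 0.0647 gf 0.0 F [ 0.1 -0.5  0.3] j [0.46 0.83 1.39 0.   0.92 1.95]
```

Both fingers end at z≈0.037, which is 20 mm above the reported TCP rather than 11 mm below it. I'll trust the camera and the missing contact, and lower in guarded steps.

```bash
python3 -m inch '[[0,0,0.01,0,0,0],[0,0,0.01,0,0,0],[0,0,0,0,0,0],[0,0,0,0,0,0]]'
python3 - <<'E'
from h import *
C,p,d=shot("wrist","w5"); X=cloud(C,d); t=np.array(status.read_state()["tool_pos"])
# fingertip lowest z: points just outside sleeves at tool x within the pad width, above tray
for rng in(range(170,226),range(336,390)):
    P=[(X[v,u][2],u,v,X[v,u][0],X[v,u][1]) for v in range(215,285) for u in rng if abs(X[v,u][0]-t[0])<.018 and .009<X[v,u][2]<.06]
    P.sort(); print([(round(a*1000),u,v,round(x*1000),round(y*1000)) for a,u,v,x,y in P[:40:4]])
print("tray z",np.median(X[150:200,265:290,2]))
E
python3 plan.py
```

```text
time_s: 7.52
tool_pos: [0.557, 0.4002, -0.0033]
orientation: [0.0, 0.999, 0.041, -0.0]
force: [-1.2, -0.5, 0.2]
finger_gap: 0.0654
grasp_force: 0.0
[(16, 215, 268, 553, 433), (17, 197, 245, 565, 442), (17, 200, 245, 565, 440), (17, 199, 245, 565, 441), (17, 215, 273, 551, 432), (17, 215, 271, 552, 432), (17, 206, 248, 564, 437), (18, 214, 250, 564, 433), (18, 214, 248, 565, 433), (18, 215, 279, 548, 432)]
[(16, 347, 248, 569, 368), (16, 358, 245, 572, 363), (17, 355, 248, 570, 365), (17, 346, 271, 557, 367), (17, 347, 254, 567, 368), (17, 358, 246, 571, 363), (18, 365, 246, 572, 360), (18, 346, 276, 555, 367), (18, 347, 253, 568, 368), (18, 352, 249, 570, 366)]
tray z 0.004506447322271498
t 7.58 pos [ 0.5573  0.4003 -0.0029] yaw 0.0828 gap 0.0652 gf 0.0 F [ 0.1  0.3 -0.4] j [ 0.46  0.86  1.39 -0.    0.89  1.95]
```

```bash
python3 -m inch '[[0,0,0.005,0,0,0],[0.001,0,0.0045,0,0,0],[0,0,0,0,0,0],[0,0,0,0,0,0],[0,0,0,0,0,0],[0,0,0,0,0,0]]' 0.49 20
python3 -m inch '[[0,0,0,0,0,0],[0,0,0,0,0,0]]' 0.494 20
python3 plan.py
python3 - <<'E'
from h import *
shot("wrist","w6")
E
python3 tips.py w6 .027
```

```text
time_s: 8.32
tool_pos: [0.558, 0.4003, -0.0124]
orientation: [0.0, 0.999, 0.041, -0.0]
force: [0.2, -0.4, -0.9]
finger_gap: 0.0442
grasp_force: 3.7
time_s: 8.57
tool_pos: [0.5581, 0.4003, -0.0124]
orientation: [-0.0, 0.999, 0.041, 0.0]
force: [0.0, -0.1, -0.8]
finger_gap: 0.0443
grasp_force: 3.7
t 8.57 pos [ 0.5581  0.4003 -0.0124] yaw 0.0828 gap 0.0443 gf 3.73 F [ 0.  -0.1 -0.8] j [0.46 0.87 1.39 0.   0.87 1.95]
pad [0.6419 0.3806] [0.0067 0.0331] yaw 0.041 uv [348.  91.]
pad [0.638  0.4324] [0.0069 0.0331] yaw 0.13 uv [215.  88.]
mid [0.6399 0.4065] sep 0.0519
```

The tongs are gripped at 44.3 mm with 3.7 N, and the tips are about 44 mm apart. Lifting and moving above the choc biscotto.

```bash
python3 -m inch '[[0,0,-0.01,0,0,0],[0,0,-0.02,0,0,0],[0,0,-0.035,0,0,0],[0,0,-0.035,0,0,0],[0,0,-0.02,0,0,0],[0,0,0,0,0,0]]'
python3 plan.py .4812 .1796 .108 .134
```

```text
time_s: 9.38
tool_pos: [0.5595, 0.401, 0.1103]
orientation: [-0.001, 0.999, 0.041, 0.002]
force: [-0.2, -0.1, -1.0]
finger_gap: 0.0443
grasp_force: 3.7
t 9.38 pos [0.5595 0.401  0.1103] yaw 0.0828 gap 0.0443 gf 3.74 F [-0.2 -0.1 -1. ] j [0.46 0.71 1.34 0.   1.08 1.95]
turn [-0.0018 -0.0048 -0.0512] shift before turn [-0.0964  0.2142  0.0015] shift after turn [-0.1072  0.209   0.0023]
```

```bash
python3 -m inch '[[0,0,0,0,0,-0.051],[-0.012,0.024,0,0,0,0],[-0.02,0.038,0,0,0,0],[-0.02,0.038,0,0,0,0],[-0.02,0.038,0,0,0,0],[-0.02,0.038,0,0,0,0],[-0.015,0.033,0,0,0,0],[0,0,0,0,0,0],[0,0,0,0,0,0]]'
python3 plan.py .4812 .1796 .108 .134
python3 - <<'E'
from h import *
C,p,d=shot("wrist","w7"); st=status.read_state()
from tips import tips
tips(C,p,st["tool_pos"][2]+.0164+.023,(150,20,420,200))
X=cloud(C,d); P=X.reshape(-1,3); m=(P[:,2]>.036)&(P[:,2]<.05)&(abs(P[:,0]-.56)<.08)&(abs(P[:,1]-.19)<.03)
r=cv2.minAreaRect(P[m][:,:2].astype(np.float32)); print("choc top",r)
E
```

```text
time_s: 10.5
tool_pos: [0.48, 0.1791, 0.107]
orientation: [-0.0, 0.998, 0.067, -0.0]
force: [0.1, -0.3, -0.6]
finger_gap: 0.0444
grasp_force: 3.7
t 10.5 pos [0.48   0.1791 0.107 ] yaw 0.1332 gap 0.0444 gf 3.74 F [ 0.1 -0.3 -0.6] j [0.14 0.52 1.8  0.   0.82 1.58]
turn [-0.0003  0.0006 -0.0008] shift before turn [ 0.0012 -0.0004 -0.001 ] shift after turn [ 0.0012 -0.0004 -0.001 ]
pad [0.5639 0.1651] [0.0101 0.035 ] yaw 0.068 uv [345.  92.]
pad [0.5578 0.2137] [0.0097 0.0349] yaw 0.189 uv [218.  92.]
mid [0.5608 0.1894] sep 0.0491
choc top ((0.5623644590377808, 0.19035540521144867), (0.08910761773586273, 0.026941876858472824), 6.6156816482543945)
```

View pics/w7.png

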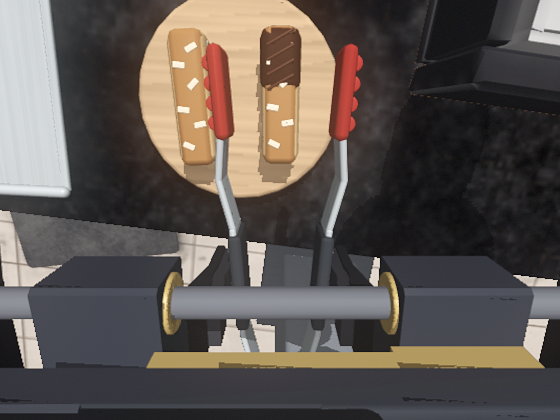

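The wrist view shows the tongs straddling the choc biscotto (280,95) with pads at (220,92) and (345,92). I'll check by depth whether the tips droop.

```bash
cat > pitch.py <<'E'
import sys; from h import *
z=np.load(sys.argv[1]+".npz"); p=z["p"]; C=cam("wrist"); X=cloud(C,z["d"]); t=status.read_state()["tool_pos"]
hsv=cv2.cvtColor(p,cv2.COLOR_RGB2HSV); H,S,V=[hsv[...,i].astype(int) for i in range(3)]
red=((H<8)|(H>172))&(S>140)&(V>70)
for lo,hi in((40,65),(65,90),(90,115),(115,140)):
    m=np.zeros(red.shape,bool); m[lo:hi,170:400]=red[lo:hi,170:400]
    for s in(0,1):
        k=m.copy(); k[:,:280]&=(s==0); k[:,280:]&=(s==1); Q=X[k]
        if len(Q)>20:
            Q=Q[Q[:,2]>np.percentile(Q[:,2],70)]; print(lo,"LR"[s],"x,y,ztop",np.round(np.median(Q,0),4),"above tool",np.round(np.median(Q[:,2])-t[2],4))
m=(V<80)
for v in(240,250):
    print("sleeve",v,[np.round(X[v,u],3).tolist() for u in(236,240,322,326)])
E
python3 pitch.py w7
```

```text
40 L x,y,ztop [0.5707 0.2165 0.1482] above tool 0.041
40 R x,y,ztop [0.5773 0.1665 0.1481] above tool 0.041
65 L x,y,ztop [0.5635 0.2153 0.148 ] above tool 0.0409
65 R x,y,ztop [0.5704 0.1658 0.1481] above tool 0.041
90 L x,y,ztop [0.5548 0.2132 0.1481] above tool 0.041
90 R x,y,ztop [0.5612 0.1652 0.148 ] above tool 0.0409
115 L x,y,ztop [0.5461 0.2119 0.148 ] above tool 0.0409
115 R x,y,ztop [0.5523 0.1646 0.148 ] above tool 0.0409
sleeve 240 [[0.5, 0.201, 0.148], [0.5, 0.199, 0.147], [0.504, 0.165, 0.148], [0.505, 0.163, 0.149]]
sleeve 250 [[0.496, 0.201, 0.149], [0.496, 0.199, 0.149], [0.5, 0.164, 0.149], [0.501, 0.163, 0.149]]
```

Level, no droop. Descending so that the tongs underside sits 9 mm above the board.

```bash
python3 -m inch '[[0.0015,-0.001,0.015,0,0,0],[0,0,0.03,0,0,0],[0,0,0.03,0,0,0],[0,0,0.015,0,0,0],[0,0,0.0085,0,0,0],[0,0,0,0,0,0],[0,0,0,0,0,0]]'
python3 plan.py .4825 .1808 .0086 .134
python3 - <<'E'
from h import *
shot("wrist","w8")
E
python3 pitch.py w8
```

```text
time_s: 11.42
tool_pos: [0.482, 0.1802, 0.0097]
orientation: [-0.0, 0.998, 0.067, 0.001]
force: [-0.3, -0.1, -1.1]
finger_gap: 0.0443
grasp_force: 3.7
t 11.43 pos [0.482  0.1802 0.0097] yaw 0.1339 gap 0.0443 gf 3.74 F [-0.3 -0.1 -1.1] j [ 0.14  0.7   1.85 -0.    0.59  1.58]
turn [-0.     -0.0017 -0.0001] shift before turn [ 0.0005 -0.0005  0.0011] shift after turn [ 0.0005 -0.0005  0.0011]
40 L x,y,ztop [0.5725 0.2172 0.0511] above tool 0.0412
40 R x,y,ztop [0.5787 0.167  0.0511] above tool 0.0412
65 L x,y,ztop [0.5649 0.2159 0.051 ] above tool 0.0412
65 R x,y,ztop [0.5717 0.1669 0.051 ] above tool 0.0411
90 L x,y,ztop [0.5565 0.2142 0.0509] above tool 0.0411
90 R x,y,ztop [0.5628 0.1661 0.051 ] above tool 0.0411
115 L x,y,ztop [0.5478 0.2124 0.0509] above tool 0.0411
115 R x,y,ztop [0.5542 0.1654 0.0508] above tool 0.041
sleeve 240 [[0.502, 0.202, 0.052], [0.502, 0.2, 0.051], [0.506, 0.166, 0.051], [0.506, 0.164, 0.051]]
sleeve 250 [[0.497, 0.201, 0.051], [0.497, 0.2, 0.049], [0.502, 0.165, 0.051], [0.502, 0.163, 0.051]]
```

```bash
python3 -m inch '[[0,0,0,0,0,0],[0,0,0,0,0,0],[0,0,0,0,0,0],[0,0,0,0,0,0],[0,0,0,0,0,0],[0,0,0,0,0,0]]' 0.66 20
python3 -m inch '[[0,0,0,0,0,0],[0,0,0,0,0,0]]'
python3 plan.py
```

```text
time_s: 12.22
tool_pos: [0.4817, 0.1801, 0.0092]
orientation: [-0.0, 0.998, 0.067, 0.0]
force: [0.2, -1.0, 2.8]
finger_gap: 0.0345
grasp_force: 20.0
time_s: 12.48
tool_pos: [0.4816, 0.1801, 0.0092]
orientation: [-0.0, 0.998, 0.067, 0.0]
force: [0.6, -0.3, 2.7]
finger_gap: 0.0342
grasp_force: 20.0
t 12.47 pos [0.4816 0.1801 0.0092] yaw 0.1338 gap 0.0342 gf 20.0 F [ 0.6 -0.3  2.7] j [ 0.14  0.7   1.85 -0.    0.59  1.58]
```

```bash
python3 -m inch '[[0,0,-0.005,0,0,0],[0,0,-0.01,0,0,0],[0,0,-0.015,0,0,0],[0,0,-0.02,0,0,0],[0,0,-0.02,0,0,0],[0,0,-0.02,0,0,0],[0,0,-0.01,0,0,0],[0,0,0,0,0,0],[0,0,0,0,0,0]]'
python3 - <<'E'
from h import *
C,p,d=shot("wrist","w9"); t=status.read_state()["tool_pos"]; X=cloud(C,d); P=X.reshape(-1,3); 
m=(P[:,2]>t[2]+.02)&(P[:,2]<t[2]+.06)&(abs(P[:,0]-.56)<.06)&(abs(P[:,1]-.19)<.014)
Q=P[m]; print("z pct above tool",np.percentile(Q[:,2],[10,50,90])-t[2]); r=cv2.minAreaRect(Q[:,:2].astype(np.float32)); print(r)
A=np.c_[Q[:,:2]-Q[:,:2].mean(0),np.ones(len(Q))]; print("slope",np.linalg.lstsq(A,Q[:,2],rcond=None)[0])
E
python3 plan.py
```

```text
time_s: 13.6
tool_pos: [0.4807, 0.18, 0.1086]
orientation: [0.0, 0.998, 0.067, -0.001]
force: [0.6, 0.5, -2.0]
finger_gap: 0.0347
grasp_force: 20.0
z pct above tool [0.03046025 0.03348469 0.03579389]
((0.5490841865539551, 0.19000032544136047), (0.027996962890028954, 0.09812342375516891), 89.99248504638672)
slope [0.00420847 0.01516953 0.14181547]
t 13.65 pos [0.4806 0.18   0.1084] yaw 0.1338 gap 0.0348 gf 20.0 F [ 0.5  0.4 -2.1] j [0.14 0.52 1.8  0.   0.82 1.58]
```

View pics/w9.png

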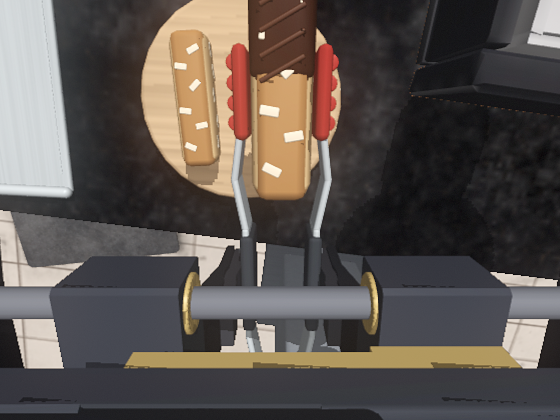

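The biscotto is held level in the tongs, centred between the pads at (280,95), and the plain one has not moved. Carrying it to the saucer, with x pulled in to stay clear of the machine face (x≈0.572).

```bash
python3 -m inch '[[-0.025,0,0,0,0,0.067],[-0.035,0,0,0,0,0.067],[-0.01,0.025,0,0,0,0],[0,0.04,0,0,0,0],[0,0.05,0,0,0,0],[0,0.05,0,0,0,0],[0,0.05,0,0,0,0],[0,0.05,0,0,0,0],[0,0.05,0,0,0,0],[0,0.05,0,0,0,0]]'
python3 plan.py .433 -.292 .108 0
```

```text
time_s: 14.9
tool_pos: [0.411, -0.1921, 0.1084]
orientation: [-0.0, 1.0, -0.0, -0.0]
force: [1.0, 0.4, -1.5]
finger_gap: 0.0349
grasp_force: 20.0
t 14.9 pos [ 0.411  -0.1921  0.1084] yaw -0.0007 gap 0.0349 gf 20.0 F [ 1.   0.4 -1.5] j [-0.68  0.46  1.94  0.    0.74  0.89]
turn [-0.0009  0.001  -0.0007] shift before turn [0.022  0.0999 0.0003] shift after turn [0.022  0.0999 0.0004]
```

```bash
python3 -m inch '[[0,0.04,0,0,0,0],[0,0.03,0,0,0,0],[0.01,0.02,0,0,0,0],[0.01,0.01,0,0,0,0],[0,0,0,0,0,0],[0,0,0,0,0,0]]'
python3 plan.py .433 -.292 .108 0
python3 - <<'E'
from h import *
C,p,d=shot("wrist","w10"); X=cloud(C,d)
hsv=cv2.cvtColor(p,cv2.COLOR_RGB2HSV); H,S,V=[hsv[...,i].astype(int) for i in range(3)]
P=X.reshape(-1,3); m=((V>150)&(S<50)).ravel()&(P[:,2]>.003)&(P[:,2]<.02)&(abs(P[:,0]-.52)<.09)&(abs(P[:,1]+.29)<.09)
Q=P[m]; print(len(Q)); print("y range",np.percentile(Q[:,1],[0.2,99.8]),"x",np.percentile(Q[:,0],[.2,99.8]),"z",np.percentile(Q[:,2],[5,50,95]))
c=max(cv2.findContours((m.reshape(420,560)*255).astype(np.uint8),cv2.RETR_EXTERNAL,cv2.CHAIN_APPROX_NONE)[0],key=cv2.contourArea)
cv2.convexHull
h=cv2.convexHull(Q[:,:2].astype(np.float32))[:,0]; print("circ",cv2.minEnclosingCircle(h))
# left half of rim and right half of rim points at hull, algebraic circle
A=np.c_[2*h,np.ones(len(h))]; s=np.linalg.lstsq(A,(h**2).sum(1),rcond=None)[0]; print("fit",s[:2],np.sqrt(s[2]+s[0]**2+s[1]**2))
t=status.read_state()["tool_pos"]
E
```

```text
time_s: 15.65
tool_pos: [0.4308, -0.289, 0.1086]
orientation: [-0.001, 1.0, 0.0, -0.001]
force: [-0.5, 0.5, -1.4]
finger_gap: 0.0351
grasp_force: 20.0
t 15.65 pos [ 0.4308 -0.289   0.1086] yaw 0.0008 gap 0.0351 gf 20.0 F [-0.5  0.5 -1.4] j [-0.81  0.53  1.79  0.    0.83  0.76]
turn [-0.0019  0.0018  0.0008] shift before turn [0.0022 0.003  0.0006] shift after turn [0.0022 0.003  0.0006]
12309
y range [-0.36087546 -0.22150542] x [0.45889864 0.57924578] z [0.00901422 0.01127412 0.0129787 ]
circ ((0.521445095539093, -0.2912365794181824), 0.071167953312397)
fit [ 0.52130887 -0.29108479] 0.07046641519082456
```

View pics/w10.png

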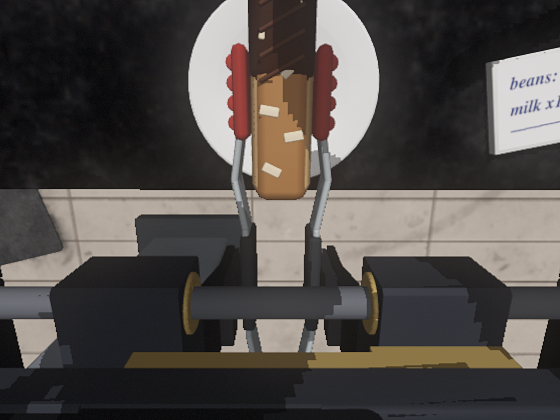

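The saucer is fitted at (0.5213, −0.2911) with radius 70.5–71 mm, as given, and the biscotto is above it. Lowering it slowly for the last part.

```bash
python3 -m inch '[[0.004,0.002,0.015,0,0,0],[0,0,0.03,0,0,0],[0,0,0.03,0,0,0],[0,0,0.015,0,0,0],[0,0,0.008,0,0,0],[0,0,0,0,0,0],[0,0,0,0,0,0]]'
python3 plan.py .435 -.291 -.001 0
python3 -m inch '[[0,0,0.003,0,0,0],[0,0,0.003,0,0,0],[0,0,0,0,0,0],[0,0,0,0,0,0]]'
```

```text
time_s: 16.58
tool_pos: [0.4361, -0.2931, 0.0118]
orientation: [0.001, 1.0, -0.0, 0.001]
force: [-0.6, 0.0, -1.8]
finger_gap: 0.0348
grasp_force: 20.0
t 16.57 pos [ 0.4361 -0.2931  0.0118] yaw -0.0002 gap 0.0348 gf 20.0 F [-0.6  0.  -1.8] j [-0.8   0.7   1.82  0.    0.61  0.77]
turn [ 0.0013 -0.0012 -0.0002] shift before turn [-0.0011 -0.0021  0.0128] shift after turn [-0.0011 -0.0021  0.0128]
time_s: 17.08
tool_pos: [0.4355, -0.2926, 0.0051]
orientation: [0.0, 1.0, -0.0, 0.0]
force: [-0.8, -0.1, -1.8]
finger_gap: 0.0346
grasp_force: 20.0
```

```bash
python3 -m inch '[[0,0,0.002,0,0,0],[0,0,0.002,0,0,0],[0,0,0,0,0,0]]'
python3 -m inch '[[0,0,0.001,0,0,0],[0,0,0.001,0,0,0],[0,0,0,0,0,0]]'
```

```text
time_s: 17.45
tool_pos: [0.4354, -0.2925, 0.0008]
orientation: [-0.0, 1.0, -0.0, -0.0]
force: [-0.8, -0.9, -1.2]
finger_gap: 0.035
grasp_force: 20.0
time_s: 17.82
tool_pos: [0.4355, -0.2927, -0.0007]
orientation: [0.0, 1.0, -0.0, 0.0]
force: [-0.7, 0.8, 1.9]
finger_gap: 0.0349
grasp_force: 20.0
```

Contact felt at the predicted height. Opening to 44 mm lets go of the biscotto but keeps hold of the tongs.

```bash
python3 -m inch '[[0,0,0,0,0,0],[0,0,0,0,0,0],[0,0,0,0,0,0],[0,0,0,0,0,0],[0,0,0,0,0,0],[0,0,0,0,0,0]]' 0.494 20
python3 -m inch '[[0,0,-0.005,0,0,0],[0,0,-0.01,0,0,0],[0,0,-0.02,0,0,0],[0,0,-0.03,0,0,0],[0,0,-0.035,0,0,0],[0,0,-0.015,0,0,0],[0,0,0,0,0,0],[0,0,0,0,0,0]]'
python3 - <<'E'
from h import *
C,p,d=shot("wrist","w11"); X=cloud(C,d); P=X.reshape(-1,3)
m=(P[:,2]>.027)&(P[:,2]<.04)&(abs(P[:,0]-.52)<.07)&(abs(P[:,1]+.29)<.05)
Q=P[m]; print(len(Q),np.median(Q[:,2]),cv2.minAreaRect(Q[:,:2].astype(np.float32)))
E
python3 pitch.py w11; python3 plan.py
```

```text
time_s: 18.58
tool_pos: [0.4355, -0.2926, -0.001]
orientation: [-0.0, 1.0, -0.0, -0.0]
force: [-0.9, 0.2, -1.8]
finger_gap: 0.0441
grasp_force: 3.7
time_s: 19.58
tool_pos: [0.4348, -0.292, 0.1131]
orientation: [-0.001, 1.0, -0.0, -0.001]
force: [-0.5, -0.0, -1.4]
finger_gap: 0.0439
grasp_force: 3.7
4505 0.0331955744337008 ((0.5166232585906982, -0.2933618128299713), (0.02647571451961994, 0.08879051357507706), 89.15475463867188)
40 L x,y,ztop [ 0.5292 -0.2681  0.1546] above tool 0.0418
65 L x,y,ztop [ 0.5219 -0.2676  0.1547] above tool 0.0418
90 L x,y,ztop [ 0.5132 -0.2681  0.1546] above tool 0.0417
115 L x,y,ztop [ 0.5046 -0.2685  0.1545] above tool 0.0416
sleeve 240 [[0.457, -0.273, 0.154], [0.457, -0.275, 0.153], [0.457, -0.309, 0.154], [0.457, -0.311, 0.155]]
sleeve 250 [[0.453, -0.273, 0.155], [0.453, -0.275, 0.154], [0.452, -0.31, 0.154], [0.452, -0.311, 0.154]]
t 19.62 pos [ 0.4347 -0.2919  0.1129] yaw -0.0003 gap 0.0443 gf 3.74 F [-0.4  0.2 -1.7] j [-0.8   0.53  1.77 -0.    0.85  0.77]
```

View pics/w11.png

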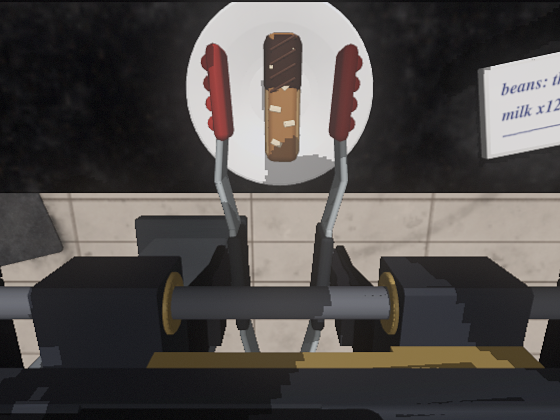

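The biscotto lies flat on the saucer at (280,97), measured at (0.5166, −0.2934), 5 mm from the saucer's centre. Its top is at z=0.033, as expected. Taking the tongs back to the rest.

```bash
python3 -m inch '[[-0.015,-0.02,0,0,0,0],[-0.01,-0.04,0,0,0,0],[0,-0.052,0,0,0,0],[0,-0.052,0,0,0,0],[0,-0.052,0,0,0,0],[0,-0.052,0,0,0,0],[0,-0.052,0,0,0,0],[0,-0.052,0,0,0,0],[0,-0.052,0,0,0,0],[0,-0.052,0,0,0,0]]'
python3 plan.py .5585 .4005 .113 .0825
```

```text
time_s: 20.88
tool_pos: [0.4099, 0.185, 0.113]
orientation: [0.0, 1.0, -0.0, -0.001]
force: [1.5, -1.2, -1.5]
finger_gap: 0.0441
grasp_force: 3.7
t 20.88 pos [0.4099 0.185  0.113 ] yaw -0.0002 gap 0.0441 gf 3.75 F [ 1.5 -1.2 -1.5] j [ 0.17  0.45  1.95 -0.    0.74  1.75]
turn [ 0.0004  0.0021 -0.0827] shift before turn [ 0.1486 -0.2155 -0.0004] shift after turn [ 0.1659 -0.2025  0.    ]
```

```bash
python3 -m inch '[[0,0,0,0,0,-0.041],[0,0,0,0,0,-0.042],[0.03,-0.036,0,0,0,0],[0.036,-0.044,0,0,0,0],[0.036,-0.044,0,0,0,0],[0.036,-0.044,0,0,0,0],[0.02,-0.025,0,0,0,0],[0.008,-0.01,0,0,0,0],[0,0,0,0,0,0],[0,0,0,0,0,0]]'
python3 plan.py .5581 .4003 .05 .0825
```

```text
time_s: 22.12
tool_pos: [0.5579, 0.3979, 0.1133]
orientation: [0.001, 0.999, 0.041, -0.001]
force: [0.4, -0.1, -1.2]
finger_gap: 0.0444
grasp_force: 3.7
t 22.12 pos [0.5579 0.3979 0.1133] yaw 0.0821 gap 0.0444 gf 3.74 F [ 0.4 -0.1 -1.2] j [ 0.46  0.71  1.34 -0.    1.09  1.95]
turn [ 0.0014  0.0028 -0.0004] shift before turn [ 0.0005 -0.0025  0.0633] shift after turn [ 0.0004 -0.0024  0.0633]
```

```bash
python3 -m inch '[[0,-0.002,0.02,0,0,0],[0,0,0.035,0,0,0],[0,0,0.035,0,0,0],[0,0,0.02,0,0,0],[0,0,0.008,0,0,0],[0,0,0,0,0,0],[0,0,0,0,0,0]]'
python3 plan.py .5581 .4003 -.0125 .0825
```

```text
time_s: 23.0
tool_pos: [0.5602, 0.402, -0.0026]
orientation: [-0.001, 0.999, 0.041, 0.001]
force: [0.5, 0.4, 0.0]
finger_gap: 0.0441
grasp_force: 3.7
t 23.0 pos [ 0.5602  0.402  -0.0026] yaw 0.0828 gap 0.0441 gf 3.74 F [0.5 0.4 0. ] j [0.46 0.86 1.39 0.   0.89 1.95]
turn [-0.001  -0.0025  0.0003] shift before turn [-0.0022  0.0015  0.0099] shift after turn [-0.0022  0.0015  0.0099]
```

```bash
python3 -m inch '[[-0.0025,0.0015,0.002,0,0,0],[0,0,0.003,0,0,0],[0,0,0.002,0,0,0],[0,0,0,0,0,0],[0,0,0,0,0,0]]'
python3 plan.py .5581 .4003 -.0125 .0825
```

```text
time_s: 23.62
tool_pos: [0.5567, 0.3998, -0.011]
orientation: [-0.0, 0.999, 0.041, 0.0]
force: [-0.5, -0.4, -2.1]
finger_gap: 0.044
grasp_force: 3.7
t 23.62 pos [ 0.5567  0.3998 -0.011 ] yaw 0.0829 gap 0.044 gf 3.74 F [-0.5 -0.4 -2.1] j [0.46 0.87 1.4  0.   0.87 1.95]
turn [-0.     -0.      0.0004] shift before turn [ 0.0014 -0.0004  0.0015] shift after turn [ 0.0014 -0.0004  0.0015]
```

```bash
python3 -m inch '[[0.001,0,0.001,0,0,0],[0,0,0.0005,0,0,0],[0,0,0,0,0,0],[0,0,0,0,0,0]]'
python3 -m inch '[[0,0,0,0,0,0],[0,0,0,0,0,0],[0,0,0,0,0,0],[0,0,0,0,0,0],[0,0,0,0,0,0]]' 0.1
python3 plan.py
python3 -m inch '[[0,0,-0.01,0,0,0],[0,0,-0.02,0,0,0],[0,0,-0.04,0,0,0],[0,0,-0.05,0,0,0],[0,0,-0.05,0,0,0],[0,0,-0.03,0,0,0],[0,0,0,0,0,0],[0,0,0,0,0,0]]'
python3 - <<'E'
from h import *
C,p,d=shot("wrist","w12"); st=status.read_state()
from tips import tips
tips(C,p,.028,(180,20,380,150))
X=cloud(C,d); print("tongs/tray z",np.percentile(X[60:240,230:320,2],[5,50,99]))
Ct,pt,dt=shot("top","top12"); P=cloud(Ct,dt).reshape(-1,3)
for nm,x,y,lo,hi,h in(("choc",.517,-.293,.027,.04,.05),("plain",.553,.25,.036,.05,.05)):
    m=(P[:,2]>lo)&(P[:,2]<hi)&(abs(P[:,0]-x)<h)&(abs(P[:,1]-y)<.03); print(nm,m.sum(),P[m].mean(0).round(4))
E
python3 plan.py
```

```text
time_s: 24.12
tool_pos: [0.5578, 0.3999, -0.0124]
orientation: [-0.0, 0.999, 0.041, 0.0]
force: [-0.2, 0.5, -0.6]
finger_gap: 0.0442
grasp_force: 3.8
time_s: 24.75
tool_pos: [0.5578, 0.3998, -0.0123]
orientation: [-0.0, 0.999, 0.041, 0.0]
force: [-0.7, -0.3, -0.2]
finger_gap: 0.0774
grasp_force: 0.0
t 24.75 pos [ 0.5578  0.3998 -0.0123] yaw 0.0828 gap 0.0774 gf 0.0 F [-0.7 -0.3 -0.2] j [ 0.46  0.87  1.4  -0.    0.87  1.95]
time_s: 25.75
tool_pos: [0.557, 0.3994, 0.1873]
orientation: [0.0, 0.999, 0.041, -0.0]
force: [0.0, 0.5, 0.1]
finger_gap: 0.0779
grasp_force: 0.0
pad [0.6365 0.4373] [0.0071 0.0327] yaw 0.168 uv [246. 102.]
pad [0.6416 0.3749] [0.0064 0.0328] yaw -0.012 uv [314. 101.]
mid [0.6391 0.4061] sep 0.0627
tongs/tray z [4.53660642e-05 4.51806854e-03 2.88747143e-02]
choc 258 [ 0.5149 -0.292   0.0328]
plain 255 [0.5505 0.248  0.0417]
t 25.85 pos [0.5565 0.3992 0.1859] yaw 0.0828 gap 0.0784 gf 0.0 F [ 0.1 -0.5  0.4] j [ 0.46  0.63  1.28 -0.    1.23  1.95]
```

View pics/w12.png

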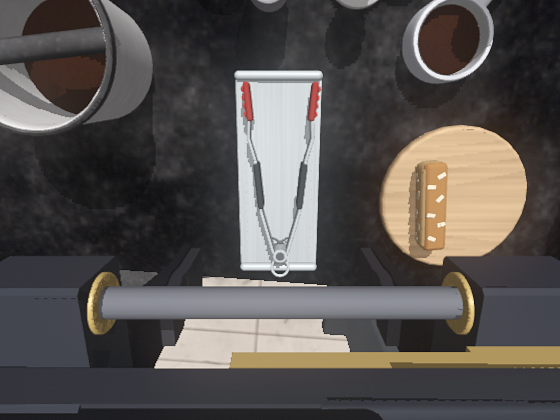

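The tongs lie flat and lengthwise on the rest, with pads at (246,102) and (314,101), the same pose as at the start. The plain biscotto is unmoved at (433,205), the choc biscotto is on the saucer, and the gripper is clear of everything. Handing in.

```bash
python3 -c "from workcell import close_job; print(close_job())"
```

```text
the job is handed in; nothing more can be done
None
```

The chocolate-dipped biscotto is on the saucer, about 5 mm from its centre, and the tongs are back lengthwise in the middle of their rest; the plain biscotto stayed in place, and I handed the job in at about 26 s of the 69 s (no verdict was shown).

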